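# Shut the water and clamp the leak repair on a balcony pipe

## Robot

A 6-joint arm with a two-finger parallel gripper is mounted at the origin on the work surface. World frame = base frame: x ahead of the robot, y to its left, z up, the work surface at z = 0. Lengths are in mm, angles in rad, forces in N, time in s.
With the tool pointing down it reaches from about 350 to 875 mm from the base axis. Payload 4.2 kg.
Tool frame: the origin (TCP) lies between the finger pads; the fingertips stand arm.tips_ahead ahead of it and the grasp point (between the pads) lies 11 mm behind it (arm.tips_ahead is the distance from the TCP to the fingertips, in mm); z points along the fingers, y is the direction in which the jaws open and shut (so a half turn about z gives the same grasp; the last joint's range is limited). The gripper opens to 87 mm and grips with 3 to 60 N. Pads are 19 mm wide; open, the fingers measure 117 mm over their backs; the gripper's body (75 mm by 190 mm) begins 51 mm behind the grasp point.
Start: joints at [-0.921, 0.385, 0.008, 0, -1.194, -0.259], TCP at [238.093, -577.85, 230.55] pointing down, gripper open.
Joint ranges: [-3.14, 3.14], [-1.21, 2.06], [-1.07, 1.41], [-3.16, 2.05], [-2.99, -0.16], [-3.1, 3.1]. Speed limits (rad/s): [2.79, 2.79, 3.14, 3.14, 3.14, 3.14].

## Interface

Orientations are given as a unit quaternion [x, y, z, w].
In Python, from workcell import arm, vision, spotter gives the robot as it stands.
- The arm moves only by the tool jog_arm, never from a script. Its argument "moves" is text: rows parted by semicolons, each of 7 numbers parted by spaces: the shift along the tool's x, y, z in mm, then the turn, a rotation vector about the tool's x, y, z in degrees, then the closure in counts, from 0 (fully open) to 255 (shut). In form: dx dy dz ax ay az grip; .... A call has 1 to 5 rows; each row is the pose to reach, as a shift and turn from the pose commanded when the call began, along the tool's axes at that moment; what a row does not reach only later rows make up. A row lasts 1/12 s, in which the tool goes at most 41.7 mm and 7.16 degrees, less where a joint would pass 70% of its speed; a pose out of reach is approached as far as the arm can. A call with a gripper value outside its range is refused whole. The fingers move at their own pace and stop on an object; "newtons" is the grip in N (left out, the last holds). Time passes only in rows, so rows that repeat a pose let the fingers close. It gives the time, the measured TCP pose, the force and the opening at its end, in the units of the state.
- arm.observe(): the state, without advancing time (a new reading comes with each control period).
- vision.get_image(name): name is "scene" or "side" or "wrist"; returns a dict with "color" (480x640x3 uint8, red, green, blue), "mtx" (3x3 intrinsics, pixels), "world_from_camera" (4x4, takes a point from camera to world coordinates). Camera axes: x right, y up, looking along -z (the intrinsics and any distortion apply to the point x, -y, -z); pixel columns grow to the right and rows downward; lengths in mm; the calibration is good to about 2 mm. The wrist camera is an equidistant fisheye: a pixel r from the principal point sees the ray r / f radians off the axis. A picture is of the moment at which its call begins. There is no depth.
- arm.hand_in(): hands the job in, once; it reports no verdict.
Trained networks look in a picture, given as the dict that the camera call returned (one of the last four; its "shot" number tells which), for a name from the list of things; names that differ only in an ending like _2 or _b are one class to them, and where a whole thing is asked for, a point or a joint stands for the part that bears it (a point fixed in the world has none). Each returns a list of dicts, best first, with "conf" (0 to 1); they miss things now and then, are a little off and sometimes report something else, mostly with a low value. They report only what shows in the picture. A call takes as long as a camera call.
- spotter.boxes_of(label, picture): "xy" ([column, row] in pixels, amid what is visible of it).
- spotter.regions_of(label, picture): "pixels" (480x640 bool, what is visible of it) and "xy" ([column, row] in pixels, amid what is visible of it).
- spotter.landmark_of(label, picture): "xy" ([column, row] in pixels: a listed point, or the origin of a listed thing).
The state is a dict: "clock": time; "qpos": joint angles; "joint_vel": joint speeds; "joint_torque": joint torques, N m; "position": TCP position; "tool_rot": TCP orientation; "contact_force": force on the tool from outside, world axes, zero at the start; "wrist_torque": the same for the moment, N m; "grip_width": opening from 0.0 (shut) to 1.0 (fully open).
Only numpy, scipy, OpenCV 4.12 (cv2) and the standard library are available. Lean on these libraries where they do the work, as an engineer would, in place of code of your own. Each camera call takes 0.05 s, during which the arm holds its last target. There are 200 camera calls.

## Task

The water pipe on the balcony ledge leaks under the rubber sleeve: first shut the ball valve by turning its red lever fully to the shut stop, then pump the trigger of the one-hand clamp until its far jaw reaches the wooden block and presses it snugly, about 3 to 4 mm, into the rubber without crushing the soft pipe. Draw the jaw up only with the trigger, never by pushing the bar or jaw, and leave everything else on the ledge where it is. Finish while still holding the trigger squeezed, with the jaw pressing the block; do not let go.

Things in the scene. Friction and masses are not known exactly. Their poses are not given: they have to be found in the camera images.
- pipe: grey 34 mm plastic water pipe along the ledge on white stand-off clips. Origin on the ledge under the middle of the 800 mm straight run; y along the pipe, x across it away from the robot, z up. Pipe axis 55 mm above the ledge, top 72 mm (clips 76 mm). Fixed; valve and clamp sit on opposite sides of its middle, either one on either side
- lever_axis (a point): point on the vertical spindle of the brass ball valve, 107 mm above the ledge, level with the middle of the red lever; fixed. The valve is 100 mm long along the pipe, its brass nuts reach 80 mm above the ledge, the stem block under the spindle 93 mm
- valve_lever (a joint): turn of the valve lever in rad: 0 = open (lever along the pipe), 1.571 = shut stop (lever square to the pipe, pointing to the robot's side). It grows as the lever turns clockwise seen from above, and stays where it is left; drag about 0.45 N m (6 N at lever_grip)
- lever_grip (a point): middle of the red sleeve of the valve lever, 78 mm out from the spindle and 107 mm above the ledge. The sleeve runs level from 38 to 106 mm out from the spindle, is 18 mm wide and 11 mm thick (101.5 to 112.5 mm above the ledge) and turns with the lever
- clamp: one-hand bar clamp, black and orange, set across the pipe; hose bands tie its head to it, so the head is fixed. Origin on the ledge under the pipe axis; x along the bar from handle to far jaw (away from the robot), z up. Head on the robot's side, top 133 mm above the ledge. The level toothed bar (91 to 109 mm up, 7 mm wide) crosses the pipe; its tail ends 120 to 180 mm behind the origin
- handle_back (a point): middle of the back face of the black pistol handle (away from the trigger, square to the clamp's x), 98 mm behind the clamp origin, 165 mm above the ledge. The handle stands upright on the head, 18 mm deep along x, 26 mm wide, top 204 mm above the ledge; the orange trigger stands in front of it (+x)
- trigger_front (a point): point on the front (+x) face of the orange trigger, about 165 mm above the ledge, 108 mm from its pivot. Trigger 9 mm thick, 20 mm wide, top 195 mm above the ledge; it swings to the handle about a crosswise pivot 59 mm behind the clamp origin, 57 mm above the ledge. At this height handle back to trigger front measures 55 mm released, 32 mm fully squeezed
- clamp_trigger (a joint): trigger angle in rad: 0 = released, 0.21 = fully squeezed to its stop. A spring returns it (2 to 3.5 N at trigger_front). Each full squeeze draws the far jaw one 8 mm tooth nearer (the first 2 to 10 mm) and on letting go it stays there; let go in mid-squeeze while pressing, it springs back to the last tooth. The jaw presses about twice as hard as the trigger is squeezed beyond 5 N
- clamp_bar (a joint): how far the bar with the far jaw has been drawn towards the handle, in m: 0 = widest, where jaw_face is 81.5 mm beyond the pipe axis; the pad meets the block at 0.0345. It starts at 0.003 to 0.022
- jaw_face (a point): centre of the face of the far jaw's orange pad (28 x 40 mm, looking back to the pipe), 55 mm above the ledge
- repair_block (a joint): how far the wooden block has been pressed into the rubber sleeve, in m: 0 = resting on it. The rubber gives like a spring, 6 N per mm; at about 7.5 mm (45 N) the soft pipe is crushed. The block springs back with the jaw
- block_face (a point): centre of the face of the light wooden repair block (22 x 44 x 40 mm) that looks to the far jaw, 47 mm beyond the pipe axis at rest, 55 mm above the ledge. Elastic bands hold the block against the 8 mm rubber sleeve on the leak, on the far side of the pipe
- swing_jar: glass storage jar with an orange seal, white ceramic lid and wire swing-top, 96 mm wide, 171 mm tall; bystander, origin at the centre of its underside
- strainer_basket: green plastic strainer basket, 196 mm across the rim (232 mm over its two handles), 85 mm tall; bystander, origin at the centre of its underside
- rice_paddle: wooden rice paddle lying flat, 235 mm long, 62 mm wide, 9 mm thick; bystander, origin at the centre of its underside (near the neck of the paddle)
- steel_cup: steel cup, 76 mm across, 78 mm tall, open; bystander, origin at the centre of its underside
- tray_caddy: white plastic tray caddy with four dividers that form slots, 130 x 240 mm, 85 mm tall; bystander, origin at the centre of its underside
- tape_roll: blue roll of tape lying flat, 90 mm across, 24 mm tall; bystander, origin at the centre of its underside
- wrench: steel wrench lying flat, 200 mm long; bystander, origin at the centre of its underside

How it is judged:
By the outcome, as a careful person would: the job done as asked, in the order asked, and still so for the second after the job is handed in, while the arm keeps its last pose, push and grip.
It also fails if it takes over 72 s, if anything falls off the work surface, if the arm or the gripper's body presses on something with over 40 N, if the wrist force passes 120 N, or if a joint passes its speed limit or range.

## Working session

There is one attempt and no reset: what is moved stays moved. The work goes in short steps, Python scripts to look and compute and a tool call to move; the robot and the scene stay as the last step left them, time stands still between calls to the robot, and variables do not carry over. Pictures are saved under pics/ and viewed, about 8 in all and at most 12, crops included, and the job is handed in when it is done.

Besides the shell and the picture viewer there is one more tool, called after ">>>" as name(argument=value, ...) on one line, values as JSON. jog_arm: Moves the arm, as the interface text tells. Its arguments: {"type":"object","properties":{"moves":{"type":"string"},"newtons":{"type":"number"}},"required":["moves"]}

```bash
ls; mkdir -p pics
cat > h.py <<'E'
import numpy as np,cv2
from workcell import arm,vision,spotter
from scipy.spatial.transform import Rotation as R
def shot(n,save=None):
    p=vision.get_image(n)
    if save: cv2.imwrite('pics/'+save,p['color'][...,::-1])
    return p
def ray(p,xy):
    K=np.array(p['mtx']);T=np.array(p['world_from_camera'])
    v=np.linalg.inv(K)@[xy[0],xy[1],1]
    d=T[:3,:3]@[v[0],-v[1],-v[2]]
    return T[:3,3],d/np.linalg.norm(d)
def atz(p,xy,z):
    o,d=ray(p,xy);return o+d*(z-o[2])/d[2]
def tri(rs):
    A=0;b=0
    for o,d in rs:
        M=np.eye(3)-np.outer(d,d);A=A+M;b=b+M@o
    return np.linalg.solve(A,b)
E
python3 - <<'E'
from h import *
s=arm.observe();print({k:np.round(v,3) for k,v in s.items()},arm.tips_ahead)
a=shot('scene','s1.png');b=shot('side','d1.png')
for k in a: 
    if k not in('color',): print(k,np.round(a[k],2) if k!='shot' else a[k])
Z=dict(pipe=0,lever_axis=107,lever_grip=107,clamp=0,handle_back=165,trigger_front=165,jaw_face=55,block_face=55,swing_jar=0,strainer_basket=0,rice_paddle=0,steel_cup=0,tray_caddy=0,tape_roll=0,wrench=0)
for n,z in Z.items():
    L=[]
    for p in(a,b):
        r=spotter.landmark_of(n,p)
        L.append(r[0] if r else None)
        if r: print(n,np.round(r[0]['xy'],1),round(r[0]['conf'],2),np.round(atz(p,r[0]['xy'],z)))
    if all(L): print('   tri',np.round(tri([ray(a,L[0]['xy']),ray(b,L[1]['xy'])]),1))
E
```

```text
pics
{'clock': np.float64(0.0), 'qpos': array([-0.921,  0.386,  0.007, -0.   , -1.194, -0.259]), 'joint_vel': array([-0.   , -0.001,  0.002, -0.   , -0.001,  0.   ]), 'joint_torque': array([-0.0000e+00, -3.9066e+01,  1.8740e+01,  4.2200e+00,  1.1000e-02,
       -0.0000e+00]), 'position': array([ 237.868, -577.328,  229.473]), 'tool_rot': array([-0.194,  0.981,  0.001, -0.   ]), 'contact_force': array([-0.743, -1.171,  0.552]), 'wrist_torque': array([-0.008, -0.019, -0.004]), 'grip_width': np.float64(1.0)} 8.0
mtx [[508.17   0.   317.68]
 [  0.   508.17 237.3 ]
 [  0.     0.     1.  ]]
world_from_camera [[-7.30000e-01 -5.50000e-01  4.00000e-01  1.02327e+03]
 [ 6.80000e-01 -6.00000e-01  4.20000e-01  5.10090e+02]
 [ 1.00000e-02  5.80000e-01  8.10000e-01  1.12992e+03]
 [ 0.00000e+00  0.00000e+00  0.00000e+00  1.00000e+00]]
shot 1
pipe [314.2 265.4] 0.95 [536. -17.   0.]
pipe [324.9 265.9] 0.63 [531. -21.   0.]
   tri [532.7 -20.9  -3.6]
lever_axis [267.5 204. ] 0.98 [ 544. -188.  107.]
lever_axis [340.9 186.1] 0.86 [ 544. -194.  107.]
   tri [ 543.9 -187.9  109.8]
lever_grip [247.6 186.9
[... 792 characters left out ...]
   0.]
strainer_basket [384.5 444.8] 0.79 [294. 365.   0.]
   tri [293.4 357.9 -13.8]
rice_paddle [300.6 149.8] 0.81 [ 279. -360.    0.]
rice_paddle [445.5 198.2] 0.74 [ 290. -349.    0.]
   tri [ 288.2 -347.3    7.9]
steel_cup [350.6 235.9] 0.9 [397. -20.   0.]
steel_cup [382.  281.4] 0.58 [388. -17.   0.]
   tri [389.9 -26.5 -13.1]
tray_caddy [255.7 346.9] 0.62 [792.  58.   0.]
tray_caddy [210.2 263.2] 0.64 [799.  56.   0.]
   tri [794.2  62.    9.2]
tape_roll [310.4 207.8] 0.68 [ 412. -167.    0.]
tape_roll [388.8 234.8] 0.64 [ 407. -169.    0.]
   tri [ 407.8 -172.9   -6.5]
wrench [364.6 299.6] 0.67 [511. 144.   0.]
wrench [295.5 183.9] 0.84 [ 696. -279.    0.]
   tri [596.3 181.6 341.9]
```

View pics/s1.png

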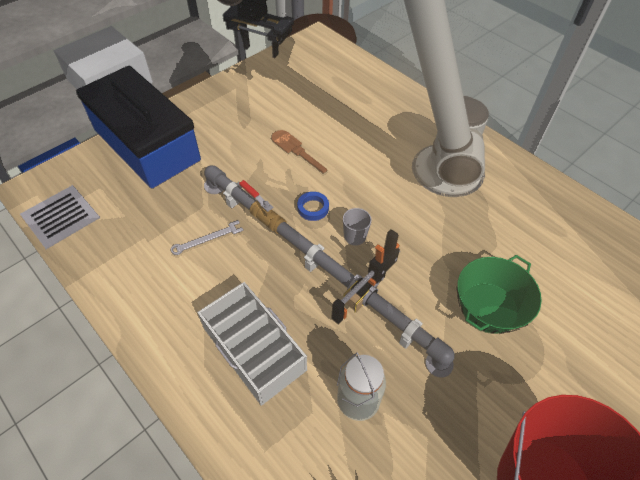

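View pics/d1.png

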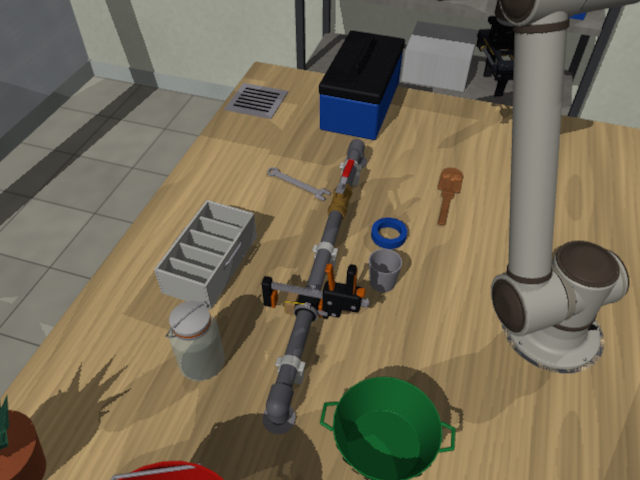

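```bash
cat >> h.py <<'E'
def down(yaw):  # tool pointing down with tool y at world heading yaw (deg)
    a=np.radians(yaw);y=np.array([np.cos(a),np.sin(a),0]);z=np.array([0,0,-1.])
    return R.from_matrix(np.c_[np.cross(y,z),y,z])
def plan(P,rot,n=1):
    s=arm.observe();R0=R.from_quat(s['tool_rot'])
    d=R0.inv().apply(np.array(P)-s['position']);w=(R0.inv()*rot).as_rotvec(degrees=True)
    return d,w,max(np.linalg.norm(d)/41.7,np.linalg.norm(w)/7.16)
def wray(p,xy):
    K=np.array(p['mtx']);T=np.array(p['world_from_camera'])
    u=np.array([(xy[0]-K[0,2]),(xy[1]-K[1,2])]);r=np.linalg.norm(u);th=r/K[0,0];u=u/max(r,1e-9)
    d=T[:3,:3]@[np.sin(th)*u[0],-np.sin(th)*u[1],-np.cos(th)]
    return T[:3,3],d
def watz(p,xy,z):
    o,d=wray(p,xy);return o+d*(z-o[2])/d[2]
E
python3 - <<'E'
from h import *
print(plan([540,-262,215],down(183.7)))
E
```

```text
(array([-399.44832097,  177.04546752,   15.5693501 ]), array([-1.21008721e-03,  1.91718075e-03, -7.13111402e+01]), np.float64(10.484484416587511))
```

>>> jog_arm(moves="-36 16 1.5 0 0 -7 0;-72 32 3 0 0 -14 0;-108 48 4.5 0 0 -21 0;-144 64 6 0 0 -28 0;-180 80 7 0 0 -35 0")

```text
clock: 2.02
position: [374.9, -433.9, 223.6]
tool_rot: [-0.483, 0.876, -0.0, 0.0]
contact_force: [0.4, 0.7, 0.0]
grip_width: 0.999
```

>>> jog_arm(moves="-38 -7 1.5 0 0 -7 0;-77 -15 3 0 0 -14 0;-115 -23 4.5 0 0 -21 0;-154 -31 6 0 0 -28 0;-193 -39 7 0 0 -35 0")

```text
clock: 2.43
position: [512.0, -292.1, 216.7]
tool_rot: [0.724, -0.69, 0.0, -0.0]
contact_force: [0.4, -0.9, 0.7]
grip_width: 0.999
```

Run:
```python
from h import *
s=arm.observe();print(s['clock'],s['position'],s['qpos'],s['contact_force'])
p=shot('wrist','w1.png')
for n,z in dict(lever_axis=107,lever_grip=107,pipe=0).items():
    for r in spotter.landmark_of(n,p)[:2]: print(n,np.round(r['xy']),round(r['conf'],2),np.round(watz(p,r['xy'],z),1))
r=spotter.regions_of('valve_lever',p)
print(len(r))
```

```text
2.4333 [ 511.99316284 -292.11878312  216.73378105] [-2.43929057e-01  3.34308341e-01 -1.04060300e-01  5.87992079e-05
 -1.13204364e+00  2.91821604e-01] [ 0.38464533 -0.93233994  0.70113647]
lever_grip [277. 268.] 0.98 [ 543.6 -270.6  107. ]
pipe [279. 355.] 0.74 [ 552.7 -120.9    0. ]
1
```

View pics/w1.png

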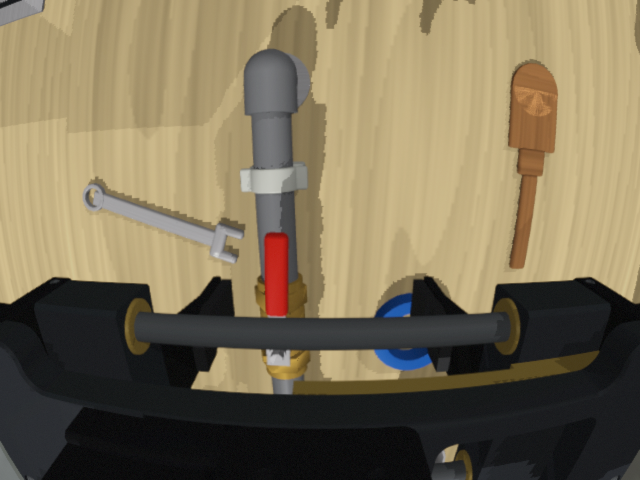

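Run:
```python
from h import *
p=shot('wrist')
m=spotter.regions_of('valve_lever',p)[0]['pixels']
c=p['color'].astype(int);red=(c[...,0]>150)&(c[...,1]<60)&(c[...,2]<60)
n,l,st,ce=cv2.connectedComponentsWithStats(red.astype(np.uint8));i=1+np.argmax(st[1:,4]);print(st[i],ce[i])
v,u=np.nonzero(l==i)
W=np.array([watz(p,(a,b),112.5) for a,b in zip(u[::3],v[::3])])
q=W[:,:2];mu=q.mean(0);_,_,vt=np.linalg.svd(q-mu);t=(q-mu)@vt[0];print(mu,vt[0],np.percentile(t,[0,100]),np.percentile((q-mu)@vt[1],[1,99]))
print(plan([544,-266,160],down(183.7)))
```

```text
[ 263  239   22   78 1624] [274.033867   277.18534483]
[ 543.60257406 -266.42563283] [-0.00102882  0.99999947] [-30.13988892  32.6757911 ] [-7.08183026  7.73195469]
(array([-27.0608969 , -34.89581335,  56.60168816]), array([ 1.03677116e-02,  4.13517392e-05, -1.39992022e+00]), np.float64(1.7215755407988595))
```

Run:
```python
from h import *
d,w,n=plan([543.7,-265,97],down(180.5));print(np.round(d,1),np.round(w,2),n,arm.observe()['position'])
```

```text
[-28.1 -34.6 119.6] [ 0.01 -0.    1.8 ] 3.061015539995918 [ 510.22857132 -294.43907983  216.60804163]
```

>>> jog_arm(moves="-14 -17 30 0 0 1 0;-28 -34.6 60 0 0 1.8 0;-28 -34.6 90 0 0 1.8 0;-28 -34.6 119.5 0 0 1.8 0;-28 -34.6 119.5 0 0 1.8 0")

```text
clock: 3.2
position: [539.4, -263.9, 90.9]
tool_rot: [0.71, -0.705, -0.006, 0.003]
contact_force: [-1.3, 0.0, -0.7]
grip_width: 1.002
```

>>> jog_arm(moves="0 0 0 0 0 0 150;0 0 0 0 0 0 200;0 0 0 0 0 0 255;0 0 0 0 0 0 255;0 0 0 0 0 0 255", newtons=20)

```text
clock: 3.62
position: [545.0, -264.7, 98.9]
tool_rot: [0.711, -0.704, 0.001, -0.001]
contact_force: [-0.2, 0.2, -1.1]
grip_width: 0.708
```

>>> jog_arm(moves="0 0 0 0 0 0 255;0 0 0 0 0 0 255;0 0 0 0 0 0 255;0 0 0 0 0 0 255")

```text
clock: 3.95
position: [544.3, -264.3, 97.1]
tool_rot: [0.711, -0.703, 0.0, -0.0]
contact_force: [0.2, 0.5, 0.9]
grip_width: 0.399
```

```bash
cat > arc.py <<'E'
from h import *
import sys
C=np.array([544,-191.]);
s=arm.observe();P=s['position'];R0=R.from_quat(s['tool_rot'])
v=P[:2]-C;r=np.hypot(*v);a0=np.degrees(np.arctan2(v[1],v[0]))
print(np.round(P,1),'r',r,'ang',a0,'F',np.round(s['contact_force'],1),np.round(s['wrist_torque'],2),s['grip_width']*87,'yaw',np.degrees(np.arctan2(*R0.apply([0,1,0])[1::-1])),np.round(s['qpos'],2),s['clock'])
for k in range(1,6):
    a=np.radians(a0-6*k);Q=np.r_[C+r*np.array([np.cos(a),np.sin(a)]),P[2]]
    print(np.round(R0.inv().apply(Q-P),1),6*k)
E
python3 arc.py
```

```text
[ 544.3 -264.3   97.1] r 73.28639251705782 ang -89.73010188820744 F [0.2 0.5 0.9] [ 0.03  0.11 -0.02] 34.73863279011608 yaw -179.40169242623605 [-0.18  0.47 -0.21  0.   -0.88  0.2 ] 3.95
[-0.4  7.7 -0. ] 6
[-1.7 15.2 -0. ] 12
[-3.7 22.6 -0. ] 18
[-6.5 29.8 -0. ] 24
[-10.   36.6  -0. ] 30
```

>>> jog_arm(moves="0 0 0 0 0 0 255;0 0 0 0 0 0 255;0 0 0 0 0 0 255;0 0 0 0 0 0 255;0 0 0 0 0 0 255")

```text
clock: 4.37
position: [545.6, -264.3, 97.0]
tool_rot: [0.711, -0.703, 0.001, -0.001]
contact_force: [4.9, 0.0, -3.0]
grip_width: 0.202
```

```bash
python3 arc.py
```

```text
[ 545.6 -264.3   97. ] r 73.35670294090592 ang -88.77768897889851 F [ 4.9  0.  -3. ] [ 0.02 -1.15 -0.07] 17.553804440615465 yaw -179.3960319016892 [-0.18  0.47 -0.21 -0.   -0.88  0.2 ] 4.3667
[-0.3  7.7 -0. ] 6
[-1.4 15.3 -0. ] 12
[-3.3 22.7 -0.1] 18
[-6.  29.9 -0.1] 24
[-9.4 36.8 -0.1] 30
```

Gripped (17.6 mm). Lever centre is about (545.5, …). Start turning.

>>> jog_arm(moves="-0.3 7.7 0 0 0 6 255;-1.4 15.3 0 0 0 12 255;-3.3 22.7 0 0 0 18 255;-6 29.9 0 0 0 24 255;-9.4 36.8 0 0 0 30 255")

```text
clock: 4.78
position: [509.2, -255.1, 97.1]
tool_rot: [-0.503, 0.864, -0.001, 0.002]
contact_force: [6.4, 1.3, -4.9]
grip_width: 0.207
```

```bash
python3 arc.py
```

```text
[ 509.2 -255.1   97.1] r 72.93741868082755 ang -118.5371750487316 F [ 6.4  1.3 -4.9] [ 0.65 -1.89  0.22] 17.989714578626913 yaw 150.37322387918508 [-0.18  0.42 -0.31 -0.   -0.84 -0.34] 4.7833
[-0.3  7.6 -0. ] 6
[-1.3 15.2 -0.1] 12
[-3.1 22.6 -0.1] 18
[-5.7 29.8 -0.1] 24
[-9.1 36.6 -0.1] 30
```

>>> jog_arm(moves="-0.3 7.7 0 0 0 6 255;-1.4 15.3 0 0 0 12 255;-3.3 22.7 0 0 0 18 255;-6 29.9 0 0 0 24 255;-9.4 36.8 0 0 0 30 255")

```text
clock: 5.2
position: [482.1, -228.9, 97.1]
tool_rot: [-0.262, 0.965, -0.001, 0.002]
contact_force: [8.1, 0.3, -6.9]
grip_width: 0.205
```

```bash
python3 arc.py
```

```text
[ 482.1 -228.9   97.1] r 72.60593107499781 ang -148.53919120974345 F [ 8.1  0.3 -6.9] [ 0.02 -2.04  0.32] 17.823247409092495 yaw 120.40237063440392 [-0.14  0.37 -0.4   0.   -0.8  -0.9 ] 5.2
[-0.3  7.6 -0. ] 6
[-1.3 15.1 -0. ] 12
[-3.1 22.5 -0.1] 18
[-5.7 29.6 -0.1] 24
[-9.1 36.5 -0.1] 30
```

>>> jog_arm(moves="-0.3 7.7 0 0 0 6 255;-1.4 15.3 0 0 0 12 255;-3.3 22.7 0 0 0 18 255;-6 29.9 0 0 0 24 255;-6 29.9 0 0 0 24 255")

```text
clock: 5.62
position: [472.0, -199.2, 97.1]
tool_rot: [-0.057, 0.998, -0.0, 0.002]
contact_force: [7.0, 4.0, -4.7]
grip_width: 0.206
```

```bash
python3 arc.py
```

```text
[ 472.  -199.2   97.1] r 72.51610957802882 ang -173.49215159591935 F [ 7.   4.  -4.7] [ 1.14 -1.72 -0.  ] 17.9106951383919 yaw 96.49398602983982 [-0.08  0.34 -0.45 -0.   -0.78 -1.37] 5.6167
[-0.4  7.6 -0. ] 6
[-1.6 15.1 -0. ] 12
[-3.5 22.4  0. ] 18
[-6.3 29.5  0. ] 24
[-9.7 36.3  0. ] 30
```

Approach the stop in small steps, watching the force.

>>> jog_arm(moves="0 2.5 0 0 0 2 255;-0.2 5 0 0 0 4 255;-0.2 5 0 0 0 4 255")

```text
clock: 5.87
position: [471.8, -196.1, 97.1]
tool_rot: [-0.024, 1.0, -0.001, 0.002]
contact_force: [5.4, -4.7, -6.5]
grip_width: 0.203
```

```bash
python3 arc.py
```

```text
[ 471.8 -196.1   97.1] r 72.42032443471963 ang -175.96049810055297 F [ 5.4 -4.7 -6.5] [-1.37 -1.86  0.43] 17.634911743924476 yaw 92.71214613850258 [-0.07  0.33 -0.45  0.   -0.78 -1.45] 5.8667
[-0.2  7.6 -0. ] 6
[-1.2 15.1 -0. ] 12
[-3.  22.5 -0. ] 18
[-5.6 29.6 -0.1] 24
[-8.9 36.4 -0.1] 30
```

>>> jog_arm(moves="0 2.5 0 0 0 2 255;-0.2 5 0 0 0 4 255;-0.2 5 0 0 0 4 255")

```text
clock: 6.12
position: [472.5, -195.4, 97.3]
tool_rot: [0.011, 1.0, -0.004, 0.003]
contact_force: [8.7, -28.5, -14.2]
grip_width: 0.211
```

```bash
python3 arc.py
```

```text
[ 472.5 -195.4   97.3] r 71.66413890873126 ang -176.469950412137 F [  8.7 -28.5 -14.2] [-7.8  -2.49  0.36] 18.377600623321527 yaw 88.76543312430329 [-0.07  0.33 -0.46  0.01 -0.77 -1.53] 6.1167
[ 0.2  7.5 -0.1] 6
[-0.3 15.  -0.1] 12
[-1.7 22.4 -0.2] 18
[-3.8 29.6 -0.2] 24
[-6.6 36.5 -0.3] 30
```

>>> jog_arm(moves="0 -3 0 0 0 -3 255;0 -3 0 0 0 -3 120;0 -3 0 0 0 -3 0;0 -3 0 0 0 -3 0;0 -3 0 0 0 -3 0")

```text
clock: 6.53
position: [468.6, -193.1, 97.0]
tool_rot: [-0.014, 1.0, 0.0, -0.001]
contact_force: [0.3, 0.6, -0.1]
grip_width: 0.423
```

>>> jog_arm(moves="0 0 0 0 0 0 0;0 0 -40 0 0 0 0;0 0 -80 0 0 0 0;0 0 -120 0 0 0 0;0 0 -160 0 0 0 0")

```text
clock: 6.95
position: [468.6, -192.9, 259.0]
tool_rot: [-0.014, 1.0, 0.0, -0.0]
contact_force: [1.0, 0.0, 0.2]
grip_width: 0.809
```

Run:
```python
from h import *
s=arm.observe();print(s['clock'],s['position'],s['grip_width'],s['contact_force'])
d,w,n=plan([435,125,300],down(3.7));print(np.round(d,1),np.round(w,2),n)
d,w,n=plan([435,125,300],down(183.7));print(np.round(d,1),np.round(w,2),n,s['qpos'])
a=shot('scene','s2.png');b=shot('side','d2.png')
for n,z in dict(lever_grip=107,handle_back=165,trigger_front=165,jaw_face=55,block_face=55,clamp=0).items():
    for p in (a,b):
        for r in spotter.landmark_of(n,p)[:1]: print(n,np.round(r['xy']),round(r['conf'],2),np.round(atz(p,r['xy'],z),1))
im=np.hstack([cv2.resize(a['color'][150:350,200:450],(500,400)),cv2.resize(b['color'][150:330,240:440],(300,270)).repeat(1,0) if 0 else cv2.resize(b['color'][130:330,240:390],(300,400))])
cv2.imwrite('pics/c2.png',im[...,::-1])
```

```text
6.95 [ 468.59375987 -192.91784972  258.97686036] 0.8094542070689738 [0.97437685 0.00498576 0.21410541]
[ 24.6 318.7 -41. ] [-3.000e-02 -5.000e-02  8.792e+01] 12.279218962020268
[ 24.6 318.7 -41. ] [ 5.000e-02 -3.000e-02 -9.208e+01] 12.860449108250537 [-6.97690938e-02  1.62092057e-01 -2.28633871e-01 -6.64319846e-05
 -1.18097146e+00 -1.47274166e+00]
lever_grip [288. 188.] 0.51 [ 470.7 -193.1  107. ]
lever_grip [374. 192.] 0.66 [ 460.6 -198.5  107. ]
handle_back [393. 234.] 0.88 [410.6 121.1 165. ]
handle_back [354. 278.] 0.62 [426.8 123.8 165. ]
trigger_front [378. 251.] 0.44 [472.1 130.6 165. ]
trigger_front [325. 275.] 0.61 [485.4 133.6 165. ]
jaw_face [343. 312.] 0.61 [597.4 150.5  55. ]
jaw_face [276. 298.] 0.7 [593.5 142.1  55. ]
block_face [346. 299.] 0.5 [568.  130.1  55. ]
block_face [285. 300.] 0.66 [573.7 140.9  55. ]
clamp [361. 301.] 0.56 [520.3 139.2   0. ]
clamp [308. 319.] 0.65 [522.6 137.1   0. ]
```

View pics/c2.png

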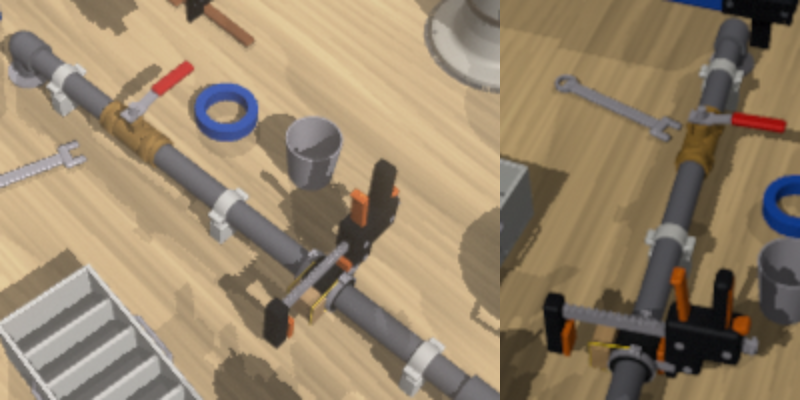

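>>> jog_arm(moves="6 32 -8 0 0 -7 0;12 64 -16 0 0 -14 0;18 96 -24 0 0 -21 0;24 128 -32 0 0 -28 0;24 160 -41 0 0 -35 0")

```text
clock: 8.07
position: [439.7, -32.9, 298.4]
tool_rot: [-0.316, 0.949, 0.0, -0.0]
contact_force: [1.5, 0.0, 0.6]
grip_width: 1.004
```

Run:
```python
from h import *
d,w,n=plan([440,130,300],down(183.7));print(np.round(d,1),np.round(w,2),n)
```

```text
[-98.1 130.1  -1.6] [ 3.00e-02 -0.00e+00 -5.68e+01] 7.933119154122189
```

>>> jog_arm(moves="-20 26 0 0 0 -7 0;-40 52 0 0 0 -14 0;-60 78 0 0 0 -21 0;-80 104 -1 0 0 -28 0;-98 130 -1.5 0 0 -35 0")

```text
clock: 8.48
position: [442.0, 130.5, 299.7]
tool_rot: [-0.587, 0.809, -0.0, 0.0]
contact_force: [0.8, 0.3, -0.6]
grip_width: 1.001
```

>>> jog_arm(moves="0 0 0 0 0 -7 0;0 0 0 0 0 -14 0;0 0 0 0 0 -21.8 0;0 0 0 0 0 -21.8 0;0 0 0 0 0 -21.8 0")

```text
clock: 8.9
position: [442.2, 128.8, 299.5]
tool_rot: [0.727, -0.687, -0.0, 0.0]
contact_force: [-0.2, 0.2, 0.2]
grip_width: 0.998
```

Run:
```python
from h import *
s=arm.observe();print(s['clock'],s['position'],s['grip_width'],s['contact_force'],s['qpos'])
p=shot('wrist','w3.png')
for n,z in dict(handle_back=165,trigger_front=165,jaw_face=55,block_face=55,clamp=0).items():
    for r in spotter.landmark_of(n,p)[:1]: print(n,np.round(r['xy']),round(r['conf'],2),np.round(watz(p,r['xy'],z),1))
```

```text
8.9 [442.16433065 128.82740053 299.4642511 ] 0.9976712305868523 [-0.23405316  0.23360316  0.24008178] [ 6.37845018e-01  5.26287512e-02 -2.52684180e-01 -1.34786738e-05
 -1.26571783e+00 -5.81130651e-01]
handle_back [347. 237.] 0.88 [420.4 130.2 165. ]
trigger_front [275. 238.] 0.7 [478.3 134.4 165. ]
jaw_face [192. 212.] 0.71 [587.6 140.2  55. ]
block_face [211. 212.] 0.98 [565.3 139.2  55. ]
clamp [259. 204.] 0.76 [518.7 138.6   0. ]
```

View pics/w3.png

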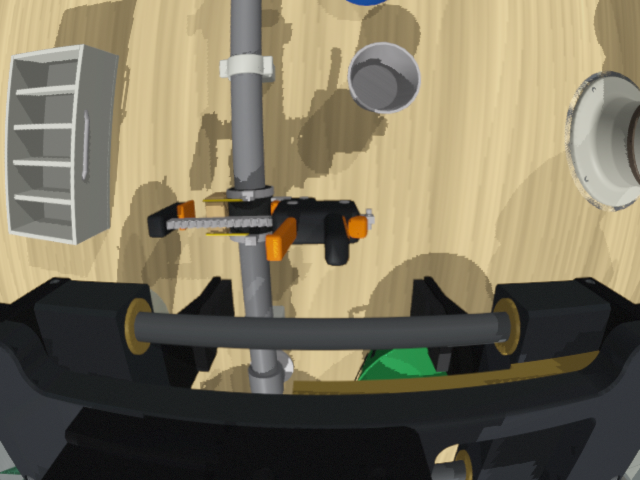

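Run:
```python
from h import *
d,w,n=plan([448,132,154],down(183.7));print(np.round(d,1),np.round(w,2),n)
```

```text
[ -3.   -5.9 145.6] [-0.    0.   -0.38] 3.4948258503223513
```

>>> jog_arm(moves="-3 -6 0 0 0 -0.4 0;-3 -6 35 0 0 -0.4 0;-3 -6 70 0 0 -0.4 0;-3 -6 100 0 0 -0.4 0;-3 -6 125 0 0 -0.4 0")

```text
clock: 9.62
position: [447.7, 131.9, 172.5]
tool_rot: [0.73, -0.684, -0.0, 0.001]
contact_force: [0.4, 1.1, -0.3]
grip_width: 1.003
```

>>> jog_arm(moves="0 0 10 0 0 0 0;0 0 20 0 0 0 0;0 0 20 0 0 0 0;0 0 20 0 0 0 0", newtons=8)

```text
clock: 9.95
position: [448.3, 132.2, 154.3]
tool_rot: [0.73, -0.683, 0.0, 0.001]
contact_force: [-0.7, 0.2, 0.5]
grip_width: 0.997
```

```bash
cat > st.py <<'E'
from h import *
import sys
s=arm.observe();x=np.array([np.cos(np.radians(3.7)),np.sin(np.radians(3.7))])
P=s['position'];u=P[:2]@x;w=s['grip_width']*87
print('t',s['clock'],'P',np.round(P,1),'w',round(w,1),'F',np.round(s['contact_force'],1),'along x: centre',round(u,1),'back',round(u-w/2,1),'front',round(u+w/2,1))
if len(sys.argv)>1:
    p=shot(sys.argv[1],sys.argv[2])
    for n,z in dict(handle_back=165,trigger_front=165,jaw_face=55,block_face=55).items():
        for r in spotter.landmark_of(n,p)[:1]: print(n,np.round(r['xy'],1),round(r['conf'],2),np.round((watz if sys.argv[1]=='wrist' else atz)(p,r['xy'],z),1))
E
python3 st.py wrist w4.png
```

```text
t 9.95 P [448.3 132.2 154.3] w 86.7 F [-0.7  0.2  0.5] along x: centre 455.9 back 412.6 front 499.3
handle_back [382.7 317.2] 0.7 [420.8 129.4 165. ]
trigger_front [254.6 317.3] 0.59 [476.2 133.2 165. ]
jaw_face [137.  246.8] 0.78 [589.7 142.1  55. ]
block_face [163.2 247.3] 0.84 [566.5 140.9  55. ]
```

View pics/w4.png

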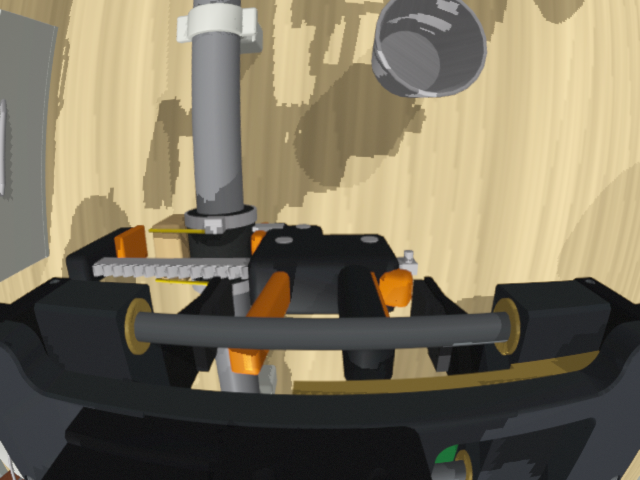

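Run:
```python
from h import *
p=shot('wrist')
for xy in [(397,270),(397,287),(410,280),(397,305),(378,280),(365,378),(345,378)]:
    o,d=wray(p,xy); print(xy,[np.round(o+d*(y-o[1])/d[1],0) for y in(121,131,144)])
o,d=wray(p,(397,287));print(o)
```

```text
(397, 270) [array([409., 121., 128.]), array([402., 131., 100.]), array([393., 144.,  64.])]
(397, 287) [array([413., 121., 152.]), array([407., 131., 127.]), array([399., 144.,  96.])]
(410, 280) [array([405., 121., 142.]), array([397., 131., 116.]), array([388., 144.,  82.])]
(397, 305) [array([417., 121., 171.]), array([411., 131., 150.]), array([404., 144., 122.])]
(378, 280) [array([421., 121., 144.]), array([416., 131., 118.]), array([410., 144.,  85.])]
(365, 378) [array([435., 121., 222.]), array([433., 131., 209.]), array([430., 144., 191.])]
(345, 378) [array([441., 121., 222.]), array([440., 131., 209.]), array([437., 144., 192.])]
[451.92210626  56.56099052 308.31327598]
```

>>> jog_arm(moves="0 3 -8 0 0 0 0;0 6 -8 0 0 0 20;0 8 -8 0 0 0 40;0 8 -8 0 0 0 40;0 8 -8 0 0 0 40", newtons=10)

```text
clock: 10.67
position: [440.7, 132.0, 163.2]
tool_rot: [0.73, -0.683, 0.001, -0.001]
contact_force: [2.1, -0.4, 2.0]
grip_width: 0.858
```

```bash
python3 st.py
```

```text
t 10.6667 P [440.7 132.  163.2] w 74.6 F [ 2.1 -0.4  2. ] along x: centre 448.3 back 411.0 front 485.6
```

>>> jog_arm(moves="0 0 0 0 0 0 60;0 0 0 0 0 0 70;0 0 0 0 0 0 80;0 0 0 0 0 0 90;0 0 0 0 0 0 90")

```text
clock: 11.08
position: [441.1, 132.0, 163.1]
tool_rot: [0.73, -0.683, 0.001, -0.001]
contact_force: [4.0, 0.3, 2.6]
grip_width: 0.67
```

```bash
python3 st.py
```

```text
t 11.0833 P [441.1 132.  163.1] w 58.3 F [4.  0.3 2.6] along x: centre 448.7 back 419.5 front 477.8
```

>>> jog_arm(moves="0 1 0 0 0 0 110;0 2 0 0 0 0 130;0 3 0 0 0 0 150;0 4 0 0 0 0 160;0 4 0 0 0 0 160")

```text
clock: 11.5
position: [437.8, 131.8, 163.1]
tool_rot: [0.73, -0.683, 0.001, -0.002]
contact_force: [10.9, -3.4, -3.3]
grip_width: 0.398
```

```bash
python3 st.py
```

```text
t 11.5 P [437.8 131.8 163.1] w 34.6 F [10.9 -3.4 -3.3] along x: centre 445.4 back 428.1 front 462.7
```

>>> jog_arm(moves="0 0 0 0 0 0 200;0 0 0 0 0 0 200;0 0 0 0 0 0 200;0 0 0 0 0 0 200;0 0 0 0 0 0 200")

```text
clock: 11.92
position: [438.8, 131.9, 163.1]
tool_rot: [0.73, -0.683, 0.002, -0.003]
contact_force: [12.0, -2.0, -2.4]
grip_width: 0.368
```

```bash
python3 st.py wrist w5.png
```

```text
t 11.9167 P [438.8 131.9 163.1] w 32.0 F [12.  -2.  -2.4] along x: centre 446.4 back 430.3 front 462.4
handle_back [357.  307.8] 0.91 [421.7 129.3 165. ]
trigger_front [287.2 309.7] 0.73 [453.1 132.4 165. ]
jaw_face [142.2 242.6] 0.84 [580.9 141.6  55. ]
block_face [157.4 243.8] 0.66 [567.1 141.6  55. ]
```

>>> jog_arm(moves="0 -1 0 0 0 0 30;0 -2 0 0 0 0 30;0 -3 0 0 0 0 30;0 -4 0 0 0 0 30;0 -4 0 0 0 0 30")

```text
clock: 12.58
position: [439.3, 131.4, 162.0]
tool_rot: [0.73, -0.683, -0.001, 0.001]
contact_force: [1.5, 1.3, 0.2]
grip_width: 0.663
```

>>> jog_arm(moves="0 0 0 0 0 0 30;0 0 0 0 0 0 30;0 0 0 0 0 0 30;0 0 0 0 0 0 30")

```text
clock: 12.92
position: [439.3, 131.2, 162.1]
tool_rot: [0.73, -0.683, -0.0, 0.001]
contact_force: [-0.4, -0.2, -1.7]
grip_width: 0.87
```

```bash
python3 st.py wrist w6.png
```

```text
t 12.9167 P [439.3 131.2 162.1] w 75.7 F [-0.4 -0.2 -1.7] along x: centre 446.9 back 409.0 front 484.7
handle_back [362.3 311.9] 0.61 [419.7 130.1 165. ]
trigger_front [244.8 309.7] 0.92 [473.  132.9 165. ]
jaw_face [138.2 245.3] 0.6 [583.4 142.3  55. ]
block_face [157.6 245.3] 0.82 [565.7 141.1  55. ]
```

>>> jog_arm(moves="0 -1 0 0 0 0 12;0 -1 0 0 0 0 12;0 -1 0 0 0 0 60;0 -1 0 0 0 0 120;0 -1 0 0 0 0 180")

```text
clock: 13.58
position: [441.7, 131.8, 162.9]
tool_rot: [0.73, -0.683, 0.0, -0.001]
contact_force: [1.3, -0.5, 1.1]
grip_width: 0.804
```

>>> jog_arm(moves="0 0 0 0 0 0 220;0 0 0 0 0 0 220;0 1 0 0 0 0 220;0 1 0 0 0 0 220;0 1 0 0 0 0 220")

```text
clock: 14.0
position: [441.6, 131.9, 163.5]
tool_rot: [0.73, -0.683, 0.001, -0.001]
contact_force: [-0.1, -0.7, 5.9]
grip_width: 0.429
```

>>> jog_arm(moves="0 0 0 0 0 0 220;0 0 0 0 0 0 220;0 0 0 0 0 0 220;0 0 0 0 0 0 220")

```text
clock: 14.33
position: [439.1, 131.7, 163.4]
tool_rot: [0.73, -0.683, -0.001, 0.0]
contact_force: [-3.6, 0.7, 8.3]
grip_width: 0.38
```

```bash
python3 st.py wrist w7.png
```

```text
t 14.3333 P [439.1 131.7 163.4] w 33.0 F [-3.6  0.7  8.3] along x: centre 446.7 back 430.2 front 463.2
handle_back [357.3 308.7] 0.9 [421.8 129.7 165. ]
trigger_front [287.5 312.1] 0.82 [453.3 133.5 165. ]
jaw_face [152.5 242.8] 0.93 [570.6 140.5  55. ]
block_face [155.6 241.7] 0.84 [567.7 139.4  55. ]
```

>>> jog_arm(moves="0 0.5 0 0 0 0 230;0 0.5 0 0 0 0 230;0 0.5 0 0 0 0 230;0 0.5 0 0 0 0 230", newtons=13)

```text
clock: 14.92
position: [439.0, 131.7, 163.4]
tool_rot: [0.73, -0.683, -0.0, 0.0]
contact_force: [-1.8, 0.1, 6.9]
grip_width: 0.375
```

```bash
python3 st.py wrist w8.png
```

```text
t 14.9167 P [439.  131.7 163.4] w 32.6 F [-1.8  0.1  6.9] along x: centre 446.6 back 430.3 front 462.9
handle_back [357.4 309.3] 0.55 [421.6 130.  165. ]
trigger_front [287.7 308.4] 0.76 [453.1 131.6 165. ]
jaw_face [149.1 242.8] 0.8 [573.7 140.8  55. ]
block_face [155.9 242. ] 0.91 [567.5 139.7  55. ]
```

View pics/w8.png

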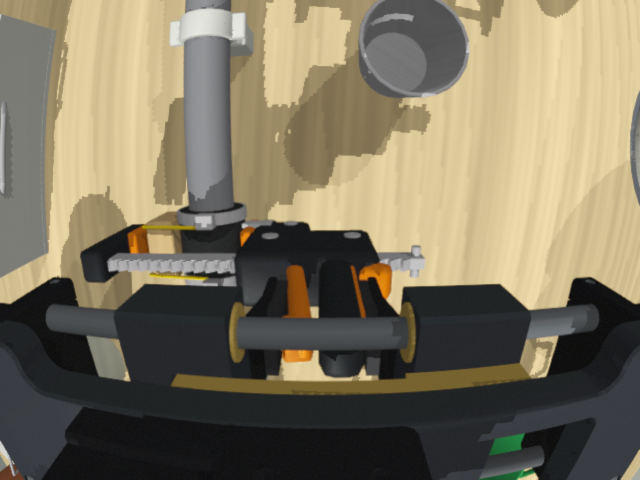

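>>> jog_arm(moves="0 0 0 0 0 0 30;0 -2 0 0 0 0 20;0 -3 0 0 0 0 15;0 -3 0 0 0 0 15;0 -3 0 0 0 0 15")

```text
clock: 15.58
position: [442.5, 132.0, 162.2]
tool_rot: [0.73, -0.683, -0.0, 0.0]
contact_force: [1.0, 1.3, -0.8]
grip_width: 0.665
```

>>> jog_arm(moves="0 0 0 0 0 0 15;0 0 0 0 0 0 15;0 0 0 0 0 0 15;0 0 0 0 0 0 15;0 0 0 0 0 0 15")

```text
clock: 16.0
position: [441.9, 131.4, 162.2]
tool_rot: [0.73, -0.683, -0.0, 0.001]
contact_force: [0.3, 1.1, 0.1]
grip_width: 0.93
```

```bash
python3 st.py wrist w9.png; python3 st.py scene s9.png; python3 st.py side d9.png;  python3 - <<'E'
import cv2,numpy as np
a=cv2.imread('pics/w8.png')[190:340,70:270];b=cv2.imread('pics/w9.png')[190:340,70:270];c=cv2.imread('pics/d9.png')[250:350,240:373]
cv2.imwrite('pics/c9.png',np.vstack([np.hstack([cv2.resize(i,(400,300),interpolation=2) for i in(a,b)]),np.hstack([cv2.resize(c,(400,300),interpolation=2),np.zeros((300,400,3),np.uint8)])]))
E
```

```text
t 16.0 P [441.9 131.4 162.2] w 80.9 F [0.3 1.1 0.1] along x: centre 449.5 back 409.1 front 489.9
handle_back [365.  310.8] 0.96 [421.2 129.7 165. ]
trigger_front [243.8 311.8] 0.88 [476.2 134.2 165. ]
jaw_face [151.9 243.5] 0.68 [573.5 140.2  55. ]
block_face [162.2 242.5] 0.83 [564.2 138.8  55. ]
t 16.25 P [442.4 131.7 162.5] w 81.6 F [ 0.2 -0.3 -0.3] along x: centre 450.0 back 409.2 front 490.8
handle_back [394.7 238.9] 0.83 [418.9 133.1 165. ]
jaw_face [346.5 307.3] 0.66 [582.4 147.1  55. ]
block_face [349.1 302.3] 0.53 [568.4 141.8  55. ]
t 16.5 P [442.5 131.8 162.6] w 81.9 F [ 0.2  0.  -0.7] along x: centre 450.1 back 409.2 front 491.0
handle_back [354.8 278.7] 0.69 [425.6 124.5 165. ]
trigger_front [326.9 274.9] 0.51 [481.6 132.2 165. ]
jaw_face [284.1 297.2] 0.9 [577.  135.1  55. ]
block_face [327.2 276. ] 0.61 [504.6  49.7  55. ]
```

View pics/c9.png

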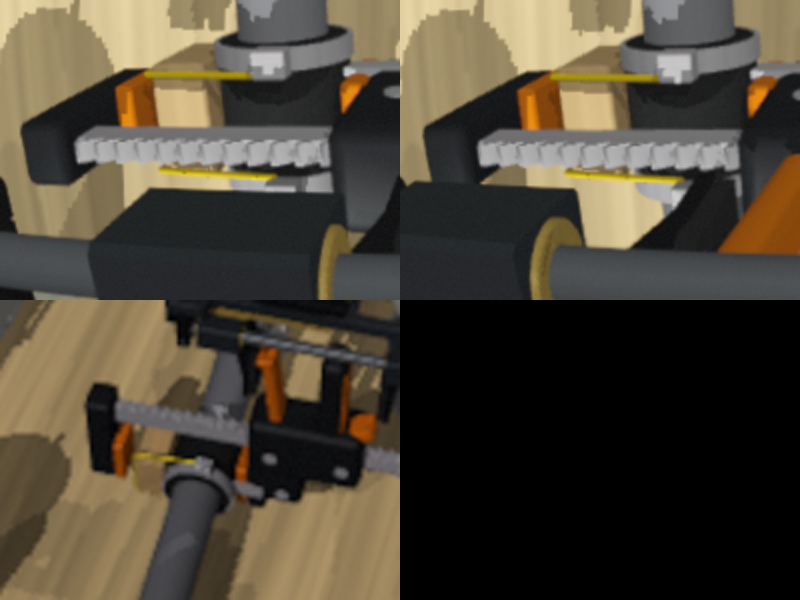

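>>> jog_arm(moves="0 1 0 0 0 0 80;0 1 0 0 0 0 120;0 1 0 0 0 0 160;0 1 0 0 0 0 200;0 1 0 0 0 0 220", newtons=7)

```text
clock: 17.17
position: [442.8, 131.9, 163.3]
tool_rot: [0.73, -0.683, 0.001, -0.001]
contact_force: [3.4, -1.1, 1.9]
grip_width: 0.649
```

>>> jog_arm(moves="0 1 0 0 0 0 220;0 1 0 0 0 0 220;0 1 0 0 0 0 220;0 1 0 0 0 0 220;0 1 0 0 0 0 220")

```text
clock: 17.58
position: [439.8, 131.8, 163.4]
tool_rot: [0.73, -0.683, -0.001, 0.0]
contact_force: [-3.4, 1.2, 7.3]
grip_width: 0.395
```

>>> jog_arm(moves="0 0 0 0 0 0 220;0 0 0 0 0 0 220;0 0 0 0 0 0 220;0 0 0 0 0 0 220;0 0 0 0 0 0 220")

```text
clock: 18.0
position: [439.8, 131.8, 163.4]
tool_rot: [0.73, -0.683, -0.0, 0.0]
contact_force: [-3.2, 1.3, 8.0]
grip_width: 0.399
```

```bash
python3 st.py wrist w10.png
```

```text
t 18.0 P [439.8 131.8 163.4] w 34.7 F [-3.2  1.3  8. ] along x: centre 447.4 back 430.0 front 464.7
handle_back [360. 309.] 0.94 [421.2 129.9 165. ]
trigger_front [286.5 310.3] 0.76 [454.4 132.8 165. ]
jaw_face [157.2 243.6] 0.84 [567.2 141.   55. ]
block_face [161.4 242.7] 0.78 [563.4 140.   55. ]
```

>>> jog_arm(moves="0 0 0 0 0 0 220;0 0 0 0 0 0 220;0 0 0 0 0 0 220;0 0 0 0 0 0 220;0 0 0 0 0 0 220", newtons=10)

```text
clock: 18.67
position: [439.1, 131.7, 163.3]
tool_rot: [0.73, -0.683, -0.001, 0.001]
contact_force: [-6.0, 1.3, 10.1]
grip_width: 0.379
```

```bash
python3 st.py
```

```text
t 18.6667 P [439.1 131.7 163.3] w 33.0 F [-6.   1.3 10.1] along x: centre 446.7 back 430.2 front 463.2
```

>>> jog_arm(moves="0 0.5 0 0 0 0 230;0 0.5 0 0 0 0 230;0 0.5 0 0 0 0 230;0 0.5 0 0 0 0 230;0 0.5 0 0 0 0 230", newtons=13)

```text
clock: 19.08
position: [439.0, 131.8, 163.4]
tool_rot: [0.73, -0.683, -0.001, 0.0]
contact_force: [-4.3, -0.2, 8.2]
grip_width: 0.372
```

```bash
python3 st.py
```

```text
t 19.0833 P [439.  131.8 163.4] w 32.4 F [-4.3 -0.2  8.2] along x: centre 446.6 back 430.4 front 462.8
```

>>> jog_arm(moves="0 -1 0 0 0 0 50;0 -3 0 0 0 0 30;0 -5 0 0 0 0 25;0 -7 0 0 0 0 25;0 -7 0 0 0 0 25")

```text
clock: 19.5
position: [447.2, 132.3, 162.0]
tool_rot: [0.73, -0.683, -0.0, 0.0]
contact_force: [1.3, 2.0, -0.3]
grip_width: 0.669
```

>>> jog_arm(moves="0 0 0 0 0 0 25;0 0 0 0 0 0 25;0 0 0 0 0 0 25;0 0 0 0 0 0 25;0 0 0 0 0 0 25")

```text
clock: 19.92
position: [446.7, 131.9, 162.4]
tool_rot: [0.73, -0.683, -0.0, 0.0]
contact_force: [0.5, -0.1, -0.3]
grip_width: 0.896
```

```bash
python3 st.py wrist w11.png
```

```text
t 19.9167 P [446.7 131.9 162.4] w 77.9 F [ 0.5 -0.1 -0.3] along x: centre 454.3 back 415.3 front 493.2
handle_back [166.  244.3] 0.31 [517.2 105.  165. ]
trigger_front [255.  310.8] 0.63 [475.7 133.8 165. ]
jaw_face [165.4 242.1] 0.63 [566.4 138.9  55. ]
block_face [166.1 245. ] 0.62 [565.9 141.2  55. ]
```

>>> jog_arm(moves="0 0 0 0 0 0 60;0 0 0 0 0 0 80;0 0 0 0 0 0 100;0 0 0 0 0 0 130;0 0 0 0 0 0 200", newtons=7)

```text
clock: 20.58
position: [448.1, 132.3, 163.1]
tool_rot: [0.73, -0.683, 0.001, -0.001]
contact_force: [3.4, -2.8, 1.5]
grip_width: 0.609
```

>>> jog_arm(moves="0 0 0 0 0 0 200;0 0 0 0 0 0 200;0 0 0 0 0 0 200;0 0 0 0 0 0 200;0 0 0 0 0 0 200")

```text
clock: 21.0
position: [445.8, 132.0, 163.0]
tool_rot: [0.73, -0.683, -0.001, 0.001]
contact_force: [-4.6, 0.9, 7.0]
grip_width: 0.529
```

```bash
python3 st.py
```

```text
t 21.0 P [445.8 132.  163. ] w 46.0 F [-4.6  0.9  7. ] along x: centre 453.4 back 430.4 front 476.4
```

>>> jog_arm(moves="0 0 0 0 0 0 200;0 0 0 0 0 0 200;0 0 0 0 0 0 200;0 0 0 0 0 0 200;0 0 0 0 0 0 200")

```text
clock: 21.42
position: [445.8, 132.0, 163.0]
tool_rot: [0.73, -0.683, -0.001, 0.001]
contact_force: [-5.5, 0.1, 6.2]
grip_width: 0.532
```

```bash
python3 st.py
```

```text
t 21.4167 P [445.8 132.  163. ] w 46.3 F [-5.5  0.1  6.2] along x: centre 453.4 back 430.2 front 476.5
```

>>> jog_arm(moves="0 0 0 0 0 0 200;0 0 0 0 0 0 200;0 0 0 0 0 0 200;0 0 0 0 0 0 200;0 0 0 0 0 0 200", newtons=10)

```text
clock: 21.83
position: [444.9, 132.0, 163.0]
tool_rot: [0.73, -0.683, -0.001, 0.001]
contact_force: [-7.7, 1.7, 8.2]
grip_width: 0.512
```

```bash
python3 st.py
```

```text
t 21.8333 P [444.9 132.  163. ] w 44.6 F [-7.7  1.7  8.2] along x: centre 452.5 back 430.2 front 474.8
```

>>> jog_arm(moves="0 1 0 0 0 0 200;0 1 0 0 0 0 200;0 1 0 0 0 0 200;0 1 0 0 0 0 200;0 1 0 0 0 0 200", newtons=12)

```text
clock: 22.25
position: [444.3, 131.9, 163.0]
tool_rot: [0.73, -0.683, -0.001, 0.001]
contact_force: [-7.4, 0.8, 7.4]
grip_width: 0.497
```

```bash
python3 st.py wrist w12.png
```

```text
t 22.25 P [444.3 131.9 163. ] w 43.3 F [-7.4  0.8  7.4] along x: centre 451.9 back 430.3 front 473.5
handle_back [370.1 310.7] 0.88 [421.  130.5 165. ]
trigger_front [273.3 311.3] 0.67 [464.9 133.7 165. ]
jaw_face [167.5 241. ] 0.74 [562.  138.1  55. ]
block_face [162.9 242.7] 0.75 [566.  139.7  55. ]
```

>>> jog_arm(moves="0 2.5 0 0 0 0 200;0 2.5 0 0 0 0 200;0 2.5 0 0 0 0 200;0 2.5 0 0 0 0 200;0 2.5 0 0 0 0 200")

```text
clock: 22.92
position: [443.1, 131.9, 163.1]
tool_rot: [0.73, -0.683, -0.0, 0.0]
contact_force: [-3.7, 0.5, 5.9]
grip_width: 0.468
```

```bash
python3 st.py
```

```text
t 22.9167 P [443.1 131.9 163.1] w 40.7 F [-3.7  0.5  5.9] along x: centre 450.6 back 430.3 front 471.0
```

>>> jog_arm(moves="0 1.5 0 0 0 0 200;0 1.5 0 0 0 0 200;0 1.5 0 0 0 0 200;0 1.5 0 0 0 0 200;0 1.5 0 0 0 0 200")

```text
clock: 23.33
position: [442.4, 131.8, 163.1]
tool_rot: [0.73, -0.683, 0.0, -0.0]
contact_force: [-0.6, -1.2, 6.5]
grip_width: 0.453
```

```bash
python3 st.py
```

```text
t 23.3333 P [442.4 131.8 163.1] w 39.4 F [-0.6 -1.2  6.5] along x: centre 450.0 back 430.3 front 469.7
```

>>> jog_arm(moves="0 1 0 0 0 0 200;0 1.8 0 0 0 0 200;0 1.8 0 0 0 0 200;0 1.8 0 0 0 0 200;0 1.8 0 0 0 0 200", newtons=15)

```text
clock: 23.75
position: [441.1, 131.8, 163.1]
tool_rot: [0.73, -0.683, 0.001, -0.001]
contact_force: [0.5, -1.8, 5.4]
grip_width: 0.42
```

```bash
python3 st.py
```

```text
t 23.75 P [441.1 131.8 163.1] w 36.6 F [ 0.5 -1.8  5.4] along x: centre 448.7 back 430.4 front 466.9
```

>>> jog_arm(moves="0 0 0 0 0 0 200;0 0 0 0 0 0 200;0 0 0 0 0 0 200;0 0 0 0 0 0 200;0 0 0 0 0 0 200")

```text
clock: 24.17
position: [441.1, 131.8, 163.1]
tool_rot: [0.73, -0.683, 0.001, -0.001]
contact_force: [2.0, -1.7, 5.3]
grip_width: 0.422
```

```bash
python3 st.py wrist w13.png
```

```text
t 24.1667 P [441.1 131.8 163.1] w 36.8 F [ 2.  -1.7  5.3] along x: centre 448.7 back 430.3 front 467.0
handle_back [363.  312.5] 0.83 [421.  131.4 165. ]
trigger_front [281.6 311.1] 0.7 [457.9 133.2 165. ]
jaw_face [165.8 240.4] 0.9 [561.  137.8  55. ]
block_face [164.4 241.6] 0.86 [562.3 138.9  55. ]
```

>>> jog_arm(moves="0 0.2 0 0 0 0 200;0 0.2 0 0 0 0 200;0 0.2 0 0 0 0 200;0 0.2 0 0 0 0 200;0 0.2 0 0 0 0 200", newtons=15.6)

```text
clock: 24.83
position: [440.9, 131.7, 163.1]
tool_rot: [0.73, -0.683, 0.001, -0.001]
contact_force: [1.7, -1.2, 6.0]
grip_width: 0.413
```

```bash
python3 st.py wrist w14.png; python3 st.py side d14.png;python3 st.py scene s14.png
python3 - <<'E'
import cv2,numpy as np
c=lambda f,y,x:cv2.resize(cv2.imread('pics/'+f)[y:y+150,x:x+200],(400,300),interpolation=2)
cv2.imwrite('pics/c14.png',np.vstack([np.hstack([c('w11.png',190,70),c('w14.png',190,70)]),np.hstack([c('d14.png',170,230),c('s14.png',160,220)])]))
E
```

```text
t 24.8333 P [440.9 131.7 163.1] w 36.0 F [ 1.7 -1.2  6. ] along x: centre 448.5 back 430.5 front 466.5
trigger_front [282.6 309.7] 0.83 [457.3 132.4 165. ]
jaw_face [167.7 240.3] 0.8 [559.2 137.6  55. ]
block_face [163.8 242. ] 0.83 [562.7 139.2  55. ]
t 25.0833 P [440.9 131.8 163.1] w 36.2 F [ 1.9 -2.3  5.2] along x: centre 448.5 back 430.4 front 466.6
handle_back [356.2 282.5] 0.83 [420.4 132.9 165. ]
trigger_front [340.4 277. ] 0.42 [454.3 129.1 165. ]
jaw_face [293.1 298.4] 0.98 [557.2 132.2  55. ]
block_face [327.1 266.3] 0.71 [513.1  22.6  55. ]
t 25.3333 P [440.9 131.8 163.1] w 36.7 F [ 3.1 -1.9  5.9] along x: centre 448.5 back 430.2 front 466.8
handle_back [393.6 238.6] 0.98 [420.2 130.8 165. ]
trigger_front [352.3 235.7] 0.68 [485.5  59.8 165. ]
jaw_face [351.6 301.5] 0.64 [562.5 144.3  55. ]
block_face [310.7 266.2] 0.27 [567.6   4.7  55. ]
```

View pics/c14.png

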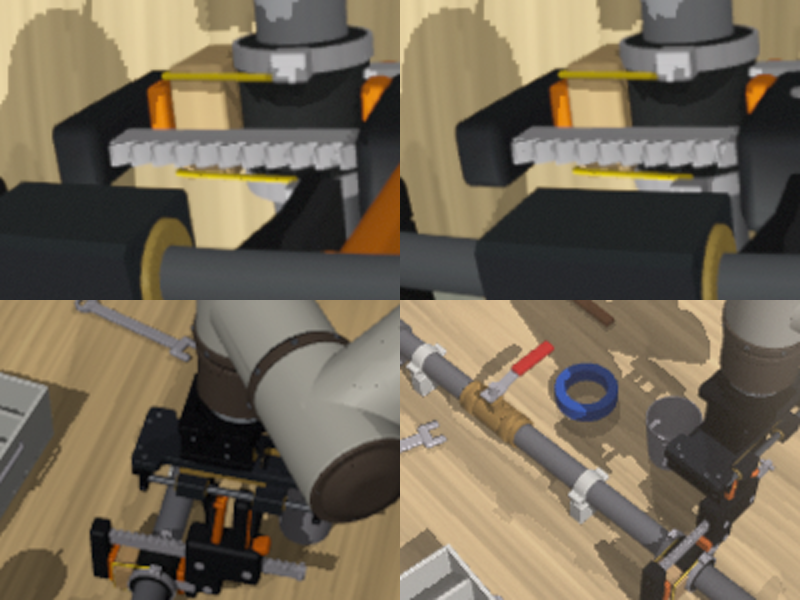

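```bash
python3 -c "
from h import *
print(arm.hand_in())
exec(open('st.py').read())"
```

```text
the job is handed in; nothing more can be done
None
the job is handed in; nothing more can be done
```

I shut the ball valve and then pumped the clamp until its jaw pressed the wooden block. I handed in at about 25 s with the trigger still held squeezed.

- **Valve:** I gripped the red lever and turned it clockwise to the stop. It stopped dead at about 28 N, and the last picture shows the lever square to the pipe on the robot's side.
- **Clamp:** Three full trigger squeezes each moved the jaw one tooth nearer, and the jaw kept its place on letting go. A fourth, partial squeeze is held at 15.6 N, with the handle-to-trigger width steady at about 36 to 37 mm.
- **Press on the block:** My estimate is about 3.3 to 3.7 mm. The grip force and the trigger travel agree on this within a few tenths of a millimetre. One rougher calculation, made at 15 N, gave 2.9 mm. I had no direct measurement of the depth; the pictures show only that the pad is against the block.
- **Other checks:** The wrist force at the end was about 6 N, mostly upward. The cup, tape and wrench look undisturbed in the last pictures. I did not check the positions of the other bystanders by measurement.
- **Detection errors:** A few of the networks' positions for the block face and trigger in the last scene and side pictures were clearly wrong, probably because the arm hid those parts. I ignored them.

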